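# Switch the coil winder off

## Robot

A 7-joint arm with a two-finger parallel gripper is mounted at the origin on the work surface. World frame = base frame: x ahead of the robot, y to its left, z up, the work surface at z = 0. Lengths are in mm, angles in rad, forces in N, time in s.
With the tool pointing down it reaches from about 425 to 875 mm from the base axis. Payload 4.7 kg.
Tool frame: the origin (TCP) lies between the finger pads; the fingertips stand 11 mm ahead of it and the grasp point (between the pads) lies 8 mm behind it; z points along the fingers, y is the line along which they close (so a half turn about z gives the same grasp; the last joint's range is limited). The gripper opens to 85 mm and grips with 20 to 120 N. Pads are 22 mm wide; open, the fingers measure 114 mm over their backs; the gripper's body (76 mm by 85 mm) begins 54 mm behind the grasp point. The pads swing forward as they close: fully open they stand 13 mm farther back than shut.
Start: joints at [-1.169, 0.321, -0.07, 1.45, 0.023, 1.371, -0.057], TCP at [245.826, 601.742, 242.349] pointing down, gripper open.
Joint ranges: [-2.86, 2.86], [-0.3, 2.09], [-1.38, 1.24], [0.06, 2.45], [-1.56, 4.7], [0.09, 2.05], [-2.69, 2.69]. Speed limits (rad/s): [2.57, 2.57, 3.14, 3.14, 3.14, 3.14, 3.14].

## Interface

Orientations are given as a 3x3 rotation matrix whose columns are the frame's x, y, z axes.
In Python, from cell import manip gives the robot as it stands.
- The arm moves only by the tool jog_arm, never from a script. Its arguments are lists of equal length, an entry for each row: "claw": the finger opening in m, from 0 to 0.0854; "dp": the shift along the world's x, y, z in m, a list of three; "rotation": the turn, a rotation vector about the world's x, y, z in degrees, a list of three. A call has 1 to 12 rows; each row shifts and turns the commanded pose from where the row before left it; what a row does not reach is not made up. A row lasts 1/8 s, in which the tool goes at most 62.5 mm and 10.7 degrees, less where a joint would pass 70% of its speed; a pose out of reach is approached as far as the arm can. A call is refused whole if a number of a shift passes 0.0625 or a number of a turn 10.7, either way. A call with a gripper value outside its range is refused whole. The fingers move at their own pace and stop on an object; "grip_force" is the grip in N (left out, the last holds). Time passes only in rows, so rows that do not move let the fingers close. It gives the time, the measured TCP pose, the force, the opening and the grip force at its end, in the units of the state.
- manip.get_state(): the state, without advancing time (a new reading comes with each control period).
- manip.capture(name): name is "side" or "top"; returns (picture, depth): 384x512x3 uint8, red, green, blue; 384x512 float32, mm along the optical axis (not along the pixel's ray), 0 where there is no reading.
- manip.get_calibration(name): a dict with "fx", "fy", "cx", "cy" (pixels), "extrinsics" (4x4, takes a point from camera to world coordinates). Camera axes: x right, y down, z forward; pixel columns grow to the right and rows downward; lengths in mm; the calibration is good to about 2 mm. A picture is of the moment at which its call begins. get_calibration takes no time and is no camera call.
- manip.close_job(): hands the job in; it is judged then, once.
The state is a dict: "clock": time; "joint_positions": joint angles; "qvel": joint speeds; "joint_efforts": joint torques, N m; "position": TCP position; "orientation": TCP orientation; "force": force on the tool from outside, world axes, zero at the start; "torque": the same for the moment, N m; "opening": finger opening in mm; "grasp_force": force on a finger pad.
Only numpy, scipy, OpenCV 4.12 (cv2) and the standard library are available. Lean on these libraries where they do the work, as an engineer would, in place of code of your own. Each camera call takes 0.05 s, during which the arm holds its last target. There are 200 camera calls.

## Task

The bobbin on the coil winder is full: set the winder's three-position toggle upright to its centre off position, without running it on into the opposite position, and let go. The fan tester beside it has the same toggle: leave that one as it is.

Things in the scene. Friction and masses are not known exactly. Their poses are not given: they have to be found in the camera images.
- winder: Coil winder, fixed, turned any way: plywood base (x -55 to 145 mm, 110 wide), grey control box 92 x 98, top 50 mm up, and at its own +x side a 60 mm copper-wound bobbin between plywood cheeks 85 mm high (x 59 to 131). Origin on the table under the pivot of the toggle in the box's middle, z up. Toggle: pivot 52 mm up, tip 54 mm from it; 9 mm stem, the last 29 mm a black cap 14 mm thick.
- winder_toggle (a joint): Angle of the winder's toggle, rad: 0 upright (off), +0.5 leans to the unit's own +y (forward, the start), -0.5 to its -y (reverse). Detents hold all three; 3 to 5 N at the cap moves it. Let go within 0.15 of upright it springs upright, beyond 0.35 to that side. Upright the cap's top is 106 mm above the table; leaning, about 100, cap's middle 19 mm sideways, its outer edge 30.
- tester: Fan tester, to be left alone, fixed, turned any way: the same base, control box and toggle as the winder, but with a small upright steel motor and a four-bladed white fan (84 mm across, 78 mm high) in place of the bobbin. Origin and axes as on the winder.
- tester_toggle (a joint): Angle of the tester's toggle, rad, same meaning; it starts at about -0.5 (reverse) and must stay there.
Things that resemble listed ones, but are neither listed nor needed, are in the scene too. What is shaped like the winder but pink or red is not meant.

How it is judged:
By the outcome, as a careful person would: the job done as asked, in the order asked, and still so for the second after the job is handed in, with the robot touching nothing.
It also fails if it takes over 29 s, if anything falls off the work surface, if the arm or the gripper's body presses on something with over 40 N, if the wrist force passes 120 N, or if a joint passes its speed limit or range.

## Working session

There is one attempt and no reset: what is moved stays moved. The work goes in short steps, Python scripts to look and compute and a tool call to move; the robot and the scene stay as the last step left them, time stands still between calls to the robot, and variables do not carry over. Pictures are saved under pics/ and viewed, at most 10 in all, crops included, and the job is handed in when it is done.

Besides the shell and the picture viewer there is one more tool, called after "Emit:" by a JSON object that holds its "method" and its "body", one argument or row to a line. jog_arm: Moves the arm, as the interface text tells. Its arguments: {"type":"object","properties":{"claw":{"type":"array"},"dp":{"type":"array"},"rotation":{"type":"array"},"grip_force":{"type":"number"}},"required":["claw","dp","rotation"]}

```bash
mkdir -p pics
python3 - <<'E'
from cell import manip
import cv2,numpy as np
for n in("top","side"):
    p,d=manip.capture(n); cv2.imwrite(f"pics/{n}0.png",p[:,:,::-1]); np.savez(f"{n}0.npz",p=p,d=d)
    c=manip.get_calibration(n); print(n,c["fx"],c["cx"],c["cy"],np.round(c["extrinsics"],3).tolist())
s=manip.get_state();print(s["clock"],np.round(s["orientation"],2).tolist(),s["opening"])
E
```

```text
top 374.0508776444509 258.2843610303301 185.7164841450219 [[0.001, -0.996, 0.088, 289.083], [-1.0, -0.001, -0.007, -128.087], [0.007, -0.088, -0.996, 1178.315], [0.0, 0.0, 0.0, 1.0]]
side 431.89568578108714 257.83430044288525 196.77576502653653 [[0.951, -0.188, 0.245, 101.918], [-0.309, -0.545, 0.779, -1043.484], [-0.013, -0.817, -0.577, 733.323], [0.0, 0.0, 0.0, 1.0]]
0.1 [[-0.93, 0.38, -0.0], [0.38, 0.93, -0.0], [-0.0, -0.0, -1.0]] 85.2923364261164
```

View pics/top0.png

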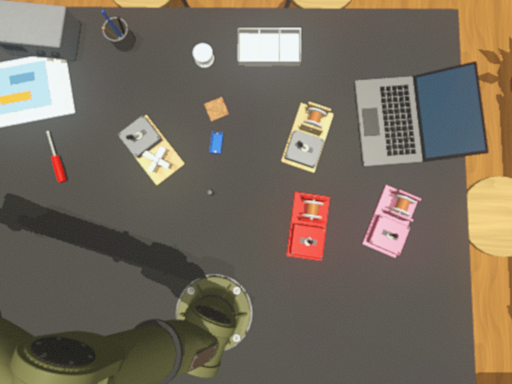

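View pics/side0.png

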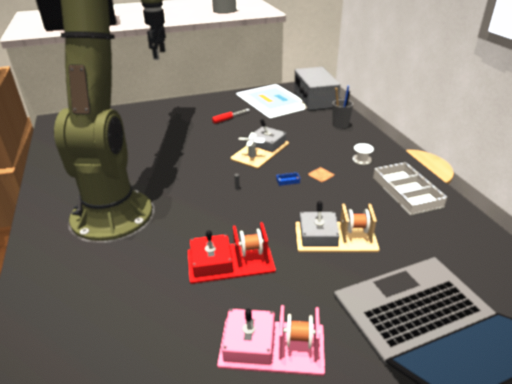

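Top view: the winder (plywood, copper bobbin) is around px (308,137) and the tester (white fan) around (150,150). The red and pink units are decoys. Next I'll measure the winder.

```bash
cat > h.py <<'E'
import numpy as np,cv2
from cell import manip
def pts(n,u,v,d):
    c=manip.get_calibration(n);E=np.array(c["extrinsics"]);u,v,d=map(np.asarray,(u,v,d))
    X=np.stack([(u-c["cx"])/c["fx"]*d,(v-c["cy"])/c["fy"]*d,d],-1)
    return X@E[:3,:3].T+E[:3,3]
def ray(n,u,v,z):
    o=pts(n,u,v,0.);q=pts(n,u,v,1000.)-o
    return o+q*(z-o[2])/q[2]
def tri(ut,vt,us,vs):
    A=[];b=[];
    for n,u,v in(("top",ut,vt),("side",us,vs)):
        o=pts(n,u,v,0.);q=pts(n,u,v,1.)-o;q/=np.linalg.norm(q);P=np.eye(3)-np.outer(q,q);A.append(P);b.append(P@o)
    return np.linalg.solve(sum(A),sum(b))
E
python3 - <<'E'
from h import *
t=np.load("top0.npz");s=np.load("side0.npz")
def cloud(n,f,box):
    u0,v0,u1,v1=box;U,V=np.meshgrid(range(u0,u1),range(v0,v1));return pts(n,U,V,f["d"][v0:v1,u0:u1].astype(float)),f["p"][v0:v1,u0:u1]
for n,f,b in(("top",t,(275,95,340,178)),("side",s,(285,190,390,260))):
    X,P=cloud(n,f,b);hsv=cv2.cvtColor(np.ascontiguousarray(P),cv2.COLOR_RGB2HSV)
    z=X[...,2]
    ply=(hsv[...,1]>60)&(hsv[...,0]>10)&(hsv[...,0]<32)&(hsv[...,2]>150)&(z<25)
    box=(hsv[...,1]<60)&(z>42)&(z<60)&(hsv[...,2]>70)
    cap=(P.max(-1)<60)&(z>60)
    cop=(hsv[...,0]<14)&(hsv[...,1]>110)&(z>25)
    for nm,m in(("ply",ply),("box",box),("cap",cap),("cop",cop)):
        if m.sum()<3: print(n,nm,m.sum());continue
        Q=X[m];r=cv2.minAreaRect(Q[:,:2].astype(np.float32));print(n,nm,m.sum(),Q.mean(0).round(1),Q[:,2].max().round(),np.round(r[0]),np.round(r[1]),round(r[2],1))
a=cv2.resize(cv2.cvtColor(t["p"][95:178,275:340],4),None,fx=6,fy=6,interpolation=2)
b=cv2.resize(cv2.cvtColor(s["p"][190:260,290:365],4),None,fx=5,fy=5,interpolation=2)
o=np.zeros((500,790,3),np.uint8);o[:a.shape[0],:a.shape[1]]=a;o[:b.shape[0],400:400+b.shape[1]]=b
cv2.imwrite("pics/crop.png",o)
E
```

```text
top ply 782 [ 562.6 -290.2    7.7] 23.0 [ 557. -295.] [115. 219.] 71.1
top box 921 [ 507.4 -278.4   49.1] 60.0 [ 544. -291.] [ 98. 173.] 70.7
top cap 2
top cop 31 [ 604.  -304.7   66.3] 74.0 [ 600. -309.] [32. 31.] 70.7
side ply 779 [ 554.4 -311.5    8.8] 25.0 [ 571. -249.] [214. 224.] 70.5
side box 951 [ 502.  -287.1   50. ] 60.0 [ 539. -293.] [ 98. 172.] 71.1
side cap 43 [ 506.7 -263.8   90.5] 101.0 [ 507. -263.] [13. 10.] 70.6
side cop 98 [ 592.3 -321.9   61.8] 74.0 [ 595. -316.] [30. 29.] 65.8
```

View pics/crop.png

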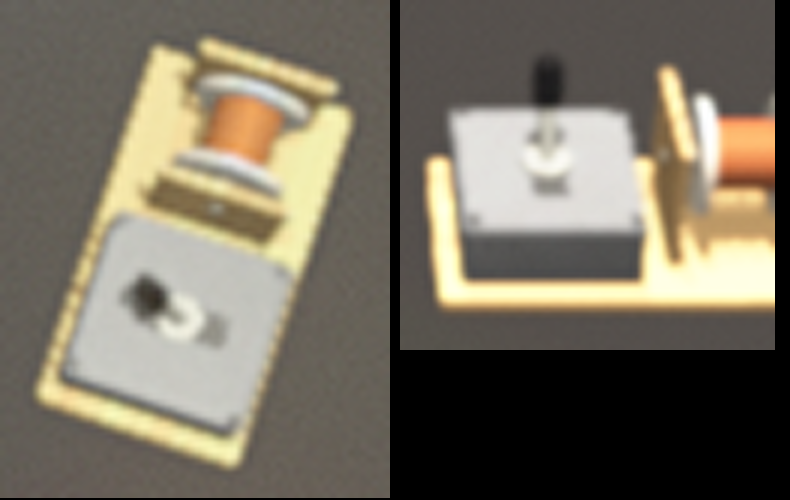

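The crop shows the cap leaning to the left in the top view (about px (300,144)), which is the unit's +y. The collar is at about (305,148). In the side view the cap is at about (319,206). I'll triangulate these and check against the box contour.

Run:
```python
from h import *
t=np.load("top0.npz");s=np.load("side0.npz")
print("cap tri",tri(300,143.8,319.4,205.5).round(1))
print("collar top z53",ray("top",305.3,148,53).round(1),"side",ray("side",290+148/5,190+158/5,53).round(1), "tri",tri(305.3,148,319.6,221.6).round(1))
for n,f,(u0,v0,u1,v1) in(("top",t,(275,120,340,175)),("side",s,(295,205,342,260))):
    P=f["p"];h=cv2.cvtColor(P,cv2.COLOR_RGB2HSV);m=np.zeros(P.shape[:2],np.uint8)
    m[v0:v1,u0:u1]=((h[...,1]<45)&(h[...,2]>125))[v0:v1,u0:u1]
    m=cv2.morphologyEx(m,2,np.ones((3,3)));
    c=max(cv2.findContours(m,0,2)[0],key=cv2.contourArea)[:,0].astype(float)
    Q=ray("top" if n=="top" else n,c[:,0:1],c[:,1:2],50) if 0 else np.array([ray(n,a,b,50) for a,b in c])
    r=cv2.minAreaRect(Q[:,:2].astype(np.float32));print(n,np.round(r[0],1),np.round(r[1],1),r[2])
```

```text
cap tri [ 510.1 -259.    88.5]
collar top z53 [ 504.3 -279.3   53. ] side [ 504.5 -278.4   53. ] tri [ 504.1 -279.2   53.7]
top [ 504.8 -276.3] [97.7 90.4] 71.36538696289062
side [ 502.2 -279.7] [100.4  93.1] 71.00553894042969
```

Two views agree. The pivot is at (504,-279), unit +x points at -19°, and the cap is at (510,-260,88), leaning to +y. I'll straddle the toggle with the fingers along the unit's y, centred on the pivot, and close to a slightly loose opening. This brings the toggle upright without overrunning.

Emit:
{"method": "jog_arm", "body": {
  "claw": [0.0854,0.0854,0.0854,0.0854,0.0854,0.0854,0.0854,0.0854,0.0854,0.0854],
  "dp": [
    [0.024,-0.035,0],
    [0.024,-0.035,0],
    [0.024,-0.035,0],
    [0.024,-0.035,0],
    [0.024,-0.035,0],
    [0.024,-0.035,0],
    [0.024,-0.035,0],
    [0.024,-0.035,0],
    [0.024,-0.035,0],
    [0.024,-0.035,0]
  ],
  "rotation": [
    [0,0,0.32],
    [0,0,0.32],
    [0,0,0.32],
    [0,0,0.32],
    [0,0,0.32],
    [0,0,0.32],
    [0,0,0.32],
    [0,0,0.32],
    [0,0,0.32],
    [0,0,0.32]
  ]
}}

```text
clock: 1.35
position: [486.2, 250.4, 242.0]
orientation: [[-0.946, 0.326, -0.0], [0.326, 0.946, -0.0], [0.0, -0.0, -1.0]]
force: [-0.1, -0.2, -0.3]
opening: 85.3
grasp_force: 0.0
```

Emit:
{"method": "jog_arm", "body": {
  "claw": [0.0854,0.0854,0.0854,0.0854,0.0854,0.0854,0.0854,0.0854,0.0854,0.0854,0.0854,0.0854],
  "dp": [
    [0.005,-0.045,0],
    [0.005,-0.045,0],
    [0.005,-0.045,0],
    [0.005,-0.045,0],
    [0.005,-0.045,0],
    [0.005,-0.045,0],
    [0,-0.045,0],
    [0,-0.045,0],
    [0,-0.045,0],
    [0,-0.045,0],
    [0,-0.045,0],
    [0,0,0]
  ],
  "rotation": [
    [0,0,0],
    [0,0,0],
    [0,0,0],
    [0,0,0],
    [0,0,0],
    [0,0,0],
    [0,0,0],
    [0,0,0],
    [0,0,0],
    [0,0,0],
    [0,0,0],
    [0,0,0]
  ]
}}

```text
clock: 2.85
position: [514.1, -247.9, 242.1]
orientation: [[-0.943, 0.333, -0.001], [0.333, 0.943, -0.002], [0.0, -0.003, -1.0]]
force: [0.2, 0.2, 0.6]
opening: 85.4
grasp_force: 0.0
```

Emit:
{"method": "jog_arm", "body": {
  "claw": [0.0854,0.0854,0.0854,0.0854,0.0854],
  "dp": [
    [-0.006,-0.018,-0.02],
    [-0.006,-0.018,-0.03],
    [0,0,-0.03],
    [0,0,0],
    [0,0,0]
  ],
  "rotation": [
    [0,0,0],
    [0,0,0],
    [0,0,0],
    [0,0,0],
    [0,0,0]
  ]
}}

```text
clock: 3.48
position: [504.7, -278.6, 163.3]
orientation: [[-0.946, 0.325, 0.001], [0.325, 0.946, 0.0], [-0.001, 0.0, -1.0]]
force: [0.5, 0.3, 0.8]
opening: 85.4
grasp_force: 0.0
```

Run:
```python
from h import *
s=manip.get_state();print(s["position"],np.array(s["orientation"]).round(3).tolist())
o=np.zeros((480,800,3),np.uint8)
for i,(n,u,v,w,h) in enumerate((("top",255,100,100,100),("side",270,150,100,100))):
    p,d=manip.capture(n);o[:400,i*400:i*400+400]=cv2.resize(cv2.cvtColor(p[v:v+h,u:u+w],4),(400,400),interpolation=2)
cv2.imwrite("pics/b.png",o)
```

```text
[ 504.6641019  -278.63398935  163.28926203] [[-0.946, 0.325, 0.001], [0.325, 0.946, 0.0], [-0.001, 0.0, -1.0]]
```

View pics/b.png

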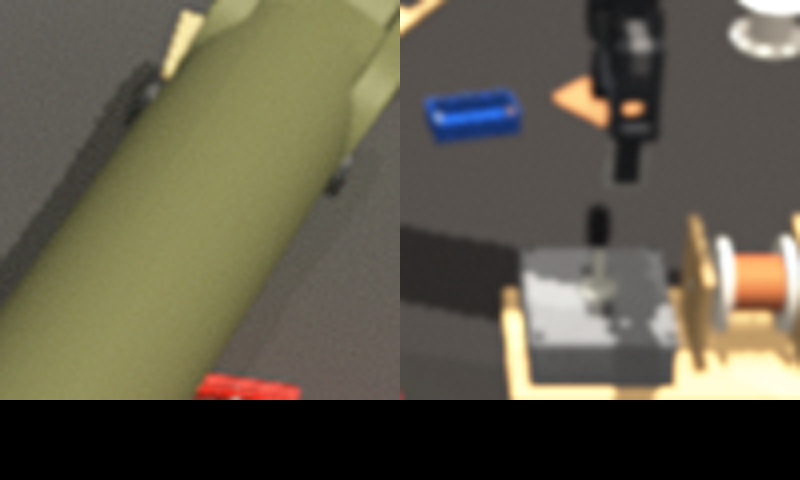

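Side view: the finger tip is at px (326,195), above and slightly right of the cap at (319,206). I'll check this against the projection.

Run:
```python
from h import *
c=manip.get_calibration("side");Ei=np.linalg.inv(np.array(c["extrinsics"]))
uy=np.array([.326,.946,0]);t=np.array([504.7,-278.6,163.3])
for k in(-50,50):
  for dz in(2,-11,):
    q=Ei@np.r_[t+k*uy+[0,0,dz],1];print(k,dz,(c["fx"]*q[0]/q[2]+c["cx"]).round(1),(c["fy"]*q[1]/q[2]+c["cy"]).round(1))
```

```text
-50 2 325.3 196.7
-50 -11 324.9 201.3
50 2 320.9 173.2
50 -11 320.5 177.7
```

This agrees with the projection to about 2 mm. Descending around the toggle.

Emit:
{"method": "jog_arm", "body": {
  "claw": [0.0854,0.0854,0.0854,0.0854,0.0854,0.0854],
  "dp": [
    [0,0,-0.02],
    [0,0,-0.02],
    [0,0,-0.02],
    [0,0,-0.018],
    [0,0,0],
    [0,0,0]
  ],
  "rotation": [
    [0,0,0],
    [0,0,0],
    [0,0,0],
    [0,0,0],
    [0,0,0],
    [0,0,0]
  ]
}}

```text
clock: 4.32
position: [504.1, -279.6, 84.6]
orientation: [[-0.945, 0.326, 0.0], [0.326, 0.945, -0.0], [-0.001, -0.0, -1.0]]
force: [-0.6, 0.5, -0.2]
opening: 85.0
grasp_force: 0.0
```

Emit:
{"method": "jog_arm", "body": {
  "claw": [0.07,0.06,0.05,0.042,0.036,0.03,0.026,0.022,0.019,0.019,0.019,0.019],
  "dp": [
    [0,0,0],
    [0,0,0],
    [0,0,0],
    [0,0,0],
    [0,0,0],
    [0,0,0],
    [0,0,0],
    [0,0,0],
    [0,0,0],
    [0,0,0],
    [0,0,0],
    [0,0,0]
  ],
  "rotation": [
    [0,0,0],
    [0,0,0],
    [0,0,0],
    [0,0,0],
    [0,0,0],
    [0,0,0],
    [0,0,0],
    [0,0,0],
    [0,0,0],
    [0,0,0],
    [0,0,0],
    [0,0,0]
  ],
  "grip_force": 20
}}

```text
clock: 5.82
position: [503.9, -279.2, 84.3]
orientation: [[-0.945, 0.326, 0.0], [0.326, 0.945, 0.0], [-0.0, 0.0, -1.0]]
force: [-0.1, 0.5, 0.5]
opening: 18.8
grasp_force: 0.0
```

Emit:
{"method": "jog_arm", "body": {
  "claw": [0.03,0.045,0.06,0.07,0.0854,0.0854,0.0854],
  "dp": [
    [0,0,0],
    [0,0,0],
    [0,0,0],
    [0,0,0],
    [0,0,0],
    [0,0,0],
    [0,0,0]
  ],
  "rotation": [
    [0,0,0],
    [0,0,0],
    [0,0,0],
    [0,0,0],
    [0,0,0],
    [0,0,0],
    [0,0,0]
  ]
}}

```text
clock: 6.7
position: [503.8, -279.2, 84.3]
orientation: [[-0.945, 0.326, 0.0], [0.326, 0.945, 0.0], [-0.0, 0.0, -1.0]]
force: [-0.3, 0.0, 0.3]
opening: 84.9
grasp_force: 0.0
```

Emit:
{"method": "jog_arm", "body": {
  "claw": [0.0854,0.0854,0.0854,0.0854,0.0854,0.0854,0.0854,0.0854,0.0854,0.0854,0.0854,0.0854],
  "dp": [
    [0,0,0.02],
    [0,0,0.03],
    [0,0,0.04],
    [0,0,0.04],
    [0,0,0.03],
    [0,0.04,0],
    [0,0.04,0],
    [0,0.04,0],
    [0,0.04,0],
    [0,0.04,0],
    [0,0.02,0],
    [0,0,0]
  ],
  "rotation": [
    [0,0,0],
    [0,0,0],
    [0,0,0],
    [0,0,0],
    [0,0,0],
    [0,0,0],
    [0,0,0],
    [0,0,0],
    [0,0,0],
    [0,0,0],
    [0,0,0],
    [0,0,0]
  ]
}}

```text
clock: 8.2
position: [504.1, -57.9, 245.6]
orientation: [[-0.946, 0.323, 0.002], [0.323, 0.946, 0.0], [-0.001, 0.001, -1.0]]
force: [0.0, -0.4, -0.4]
opening: 85.2
grasp_force: 0.0
```

Run:
```python
from h import *
o=np.zeros((400,800,3),np.uint8)
for i,(n,u,v,w,h) in enumerate((("top",275,95,80,80),("side",285,180,80,80))):
    p,d=manip.capture(n);o[:400,i*400:i*400+400]=cv2.resize(cv2.cvtColor(p[v:v+h,u:u+w],4),(400,400),interpolation=2)
cv2.imwrite("pics/c.png",o)
```

```text
(no output)
```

View pics/c.png

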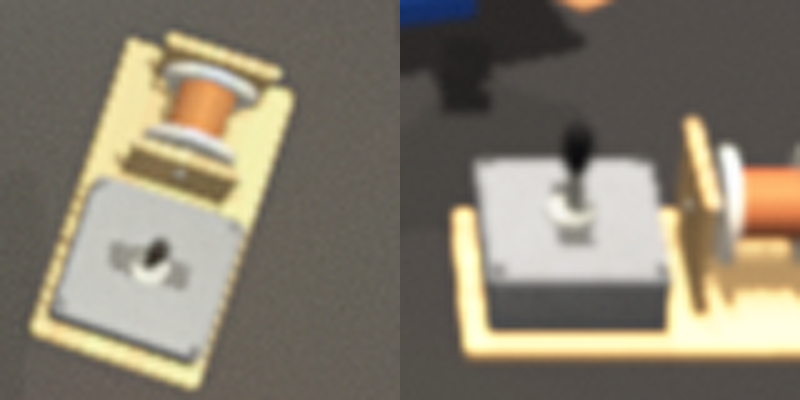

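The cap now stands over the collar: top px (306,144), side px (320.6,208). I'll confirm by triangulating, then hand in.

Run:
```python
from h import *
q=tri(306.4,144.6,320.6,209);print(q.round(1))
lean=np.arctan2((q-[504.3,-279,52])@[.326,.946,0],q[2]-52);print("lean",lean.round(2))
if abs(lean)<.15: print(manip.close_job())
```

```text
[ 506.  -277.1   91.6]
lean 0.06
the job is handed in; nothing more can be done
None
```

The winder's toggle stands upright in its off position (measured lean about 0.06 rad, within measurement error), the gripper has let go and backed away, the tester was not touched, and the job was handed in at about 8 s.

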